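# Open the long slide-cover box

### The arm

A 6-joint arm with a two-finger parallel gripper is mounted at the origin on a cart in front of the work surface, level with it; the furniture and walls round the work are solid. World frame = base frame: x ahead of the robot, y to its left, z up, the work surface at z = 0. Lengths are in m, angles in rad, forces in N, time in s.
With the tool pointing down it reaches from about 0.425 to 0.95 m from the base axis. Payload 3.5 kg.
Tool frame: the origin (TCP) lies midway between the tips of the shut fingers; the grasp point (between the pads) lies 19 mm behind it; x points along the fingers, y is the direction in which the jaws open and shut, and the axes are right-handed (so a half turn about x gives the same grasp; the last joint's range is limited). The gripper opens to 85 mm and grips with 20 to 120 N. Pads are 22 mm wide; open, the fingers measure 114 mm over their backs; the gripper's body (76 mm by 85 mm) begins 54 mm behind the grasp point. The pads swing forward as they close: fully open they stand 13 mm farther back than shut.
Start: joints at [1.051, 0.286, 1.577, -0, 1.279, -0.15], TCP at [0.244, 0.629, 0.231] pointing down, gripper open.
Joint ranges: [-2.77, 2.77], [-0.9, 2.22], [0.21, 2.48], [-1.53, 4.67], [0.24, 2.81], [-2.84, 2.84]. Speed limits (rad/s): [2.79, 2.79, 3.14, 3.14, 3.14, 3.14].

### API

Orientations are given as a unit quaternion [x, y, z, w].
In Python, from plant import ctrl, vision gives the robot as it stands. The module is installed in compiled form; this text tells all that it offers.
- The arm moves only by the tool play_rows, never from a script. Its arguments are lists of equal length, an entry for each row: "claw": the closure in counts, from 0 (fully open) to 255 (shut); "travel": the shift along the tool's x, y, z in m, a list of three; "dr": the turn, a rotation vector about the tool's x, y, z in rad, a list of three. In form: {"claw": [claw, ...], "travel": [[tx, ty, tz], ...], "dr": [[wx, wy, wz], ...]}. A call has 1 to 20 rows; each row is the pose to reach, as a shift and turn from the pose measured when the call began, along the tool's axes at that moment; what a row does not reach only later rows make up. A row lasts 1/10 s, in which the tool goes at most 50 mm and 8.59 degrees, less where a joint would pass 70% of its speed; a pose out of reach is approached as far as the arm can. A call with a gripper value outside its range is refused whole. The fingers move at their own pace and stop on an object; "force" is the grip in N (left out, the last holds). Time passes only in rows, so rows that repeat a pose let the fingers close. It gives the time, the measured TCP pose, the force and the opening at its end, in the units of the state.
- ctrl.get_state(): the state, without advancing time (a new reading comes with each control period).
- vision.read_camera(name): name is "scene" or "top"; returns a dict with "img" (480x640x3 uint8, red, green, blue), "range_z" (480x640 float32, m along the optical axis (not along the pixel's ray), 0 where there is no reading), "K" (3x3 intrinsics, pixels), "world_to_cam" (4x4, takes a point from world to camera coordinates). Camera axes: x right, y up, looking along -z (the intrinsics and any distortion apply to the point x, -y, -z); pixel columns grow to the right and rows downward; lengths in m; the calibration is good to about 2 mm. A picture is of the moment at which its call begins.
- ctrl.sign_off(): hands the job in, once; it reports no verdict.
The state is a dict: "time": time; "qpos": joint angles; "dq": joint speeds; "joint_efforts": joint torques, N m; "eef_pos": TCP position; "tcp_rot": TCP orientation; "contact_force": force on the tool from outside, world axes, zero at the start; "wrist_torque": the same for the moment, N m; "opening": opening from 0.0 (shut) to 1.0 (fully open).
Only numpy, scipy, OpenCV 4.12 (cv2) and the standard library are available. Lean on these libraries where they do the work, as an engineer would, in place of code of your own. Each camera call takes 0.05 s, during which the arm holds its last target.

### The job

Two wooden boxes with sliding covers are screwed to the bench. Open the longer one to get at the oilstone: press its sprung thumb-piece down so that it unlatches and, keeping it down, slide the cover towards the thumb-piece's end of the box as far as it goes, then let go and move clear. Leave the shorter box shut.

Things in the scene. Friction and masses are not known exactly. Their poses are not given: they have to be found in the camera images.
- long_pad (a point): Centre of the flat top (46 mm in y, 30 in x) of the dark wooden thumb-piece on the longer box (190x90x52 mm, pale wood); moves with it, 62 mm above the bench when up; 72 mm from the box's middle when shut. +z up, +y across the box, -x the way the cover opens. A lip across the -x edge, 8 mm high, inner face 15 mm from the point, is there to push on. A steel bar crosses the box 17 mm away at +x.
- long_tab (a joint): How far the longer box's thumb-piece is pressed straight down, m: 0 up (sprung), 0.008 at its stop; 2 N to start, 7 N at the bottom. Pressed less than 0.004 its tooth is caught behind the steel bar and the cover moves only 2 mm; keep it pressed until the cover has moved 20 mm. Nothing round it (bar top 54.5 mm, rails 52 mm above the bench) is higher than the pad's top at full press by over 1 mm.
- long_cover (a joint): How far the longer box's cover, with its thumb-piece, is slid open, m: 0 shut, 0.08 at the stop. It slides level along -x of long_pad with 1 to 2 N of friction and stays where it is left. The box is screwed down.
- short_cover (a joint): How far the cover of the shorter box (130x74x52 mm, same mechanism) is slid open, m: 0 shut, 0.05 at the stop. To stay shut.
Mind the look-alikes: they are no part of the job. Leave any pink look-alike of the part that bears short_cover alone.

How it is judged:
By the outcome, as a careful person would: the job done as asked, in the order asked, and still so for the second after the job is handed in, with the robot touching nothing.
It also fails if it takes over 32 s, if anything falls off the work surface, if the arm or the gripper's body presses on something with over 40 N, if the wrist force passes 120 N, or if a joint passes its speed limit or range.

## Working session

There is one attempt and no reset: what is moved stays moved. The work goes in short steps, Python scripts to look and compute and a tool call to move; the robot and the scene stay as the last step left them, time stands still between calls to the robot, and variables do not carry over. Pictures are saved under pics/ and viewed, and the job is handed in when it is done.

Besides the shell and the picture viewer there is one more tool, called after "Request:" as a command line: name --argument value ..., lists and objects as JSON in quotes. play_rows: Moves the arm, as the interface text tells. Its arguments: {"type":"object","properties":{"claw":{"type":"array","items":{"type":"number"}},"travel":{"type":"array","items":{"type":"array","items":{"type":"number"}}},"dr":{"type":"array","items":{"type":"array","items":{"type":"number"}}},"force":{"type":"number"}},"required":["claw","travel","dr"]}

```bash
mkdir -p pics
cat > h.py <<'E'
import numpy as np, cv2
from plant import ctrl, vision
def cam(n):
    c=vision.read_camera(n); return c
def pts(c):
    # world points per pixel from depth
    K=c["K"]; z=c["range_z"]; v,u=np.mgrid[0:480,0:640]
    x=(u-K[0,2])/K[0,0]*z; y=(v-K[1,2])/K[1,1]*z
    P=np.stack([x,-y,-z,np.ones_like(z)],-1)
    return (P@np.linalg.inv(c["world_to_cam"]).T)[...,:3]
def ray(c,u,v,h):
    K=c["K"]; d=np.array([(u-K[0,2])/K[0,0],-(v-K[1,2])/K[1,1],-1.])
    M=np.linalg.inv(c["world_to_cam"]); d=M[:3,:3]@d; o=M[:3,3]
    return o+d*(h-o[2])/d[2]
E
python3 - <<'E'
from h import *
for n in("scene","top"):
    c=cam(n); cv2.imwrite(f"pics/{n}0.png",c["img"][...,::-1]); print(n,c["K"].round(1).tolist(),np.linalg.inv(c["world_to_cam"])[:3].round(3).tolist(),(c["range_z"]>0).mean(), [k for k in c])
    np.savez(f"{n}0.npz",**{k:c[k] for k in("img","range_z","K","world_to_cam")})
s=ctrl.get_state(); print(s)
E
```

```text
scene [[489.1, 0.0, 318.2], [0.0, 489.1, 239.6], [0.0, 0.0, 1.0]] [[-0.859, 0.366, -0.358, 0.225], [-0.512, -0.598, 0.616, 0.528], [0.011, 0.713, 0.701, 0.682]] 0.9921875 ['img', 'range_z', 'K', 'world_to_cam']
top [[505.0, 0.0, 311.7], [0.0, 505.0, 232.0], [0.0, 0.0, 1.0]] [[-0.0, 1.0, -0.029, 0.526], [-1.0, -0.0, 0.005, 0.003], [0.005, 0.029, 1.0, 1.091]] 0.996044921875 ['img', 'range_z', 'K', 'world_to_cam']
{'time': 0.1, 'qpos': array([ 1.05101662e+00,  2.87096097e-01,  1.57801986e+00,  5.60079327e-07,
        1.27859558e+00, -1.50020351e-01]), 'dq': array([ 0.00156995, -0.00313077, -0.00448997, -0.0002509 ,  0.00106508,
       -0.00201568]), 'joint_efforts': array([ 6.44873398e-04, -4.07299626e+01, -2.93697667e+01, -1.80658799e-04,
        3.45050408e-03,  6.23988370e-06]), 'eef_pos': array([0.24362894, 0.62886976, 0.23007863]), 'tcp_rot': array([ 0.12927874,  0.69530253, -0.13069365,  0.69480973]), 'contact_force': array([ 0.08644031,  0.012062  , -1.0228497 ]), 'wrist_torque': array([-0.00327286,  0.02540015,  0.04373275]), 'opening': 0.997911167163851}
```

View pics/scene0.png

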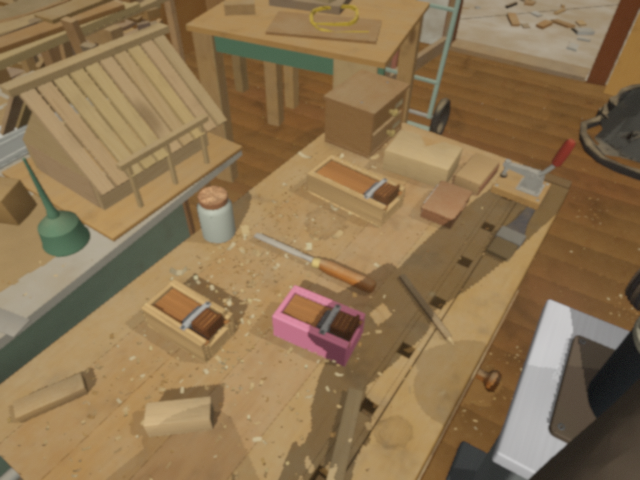

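View pics/top0.png

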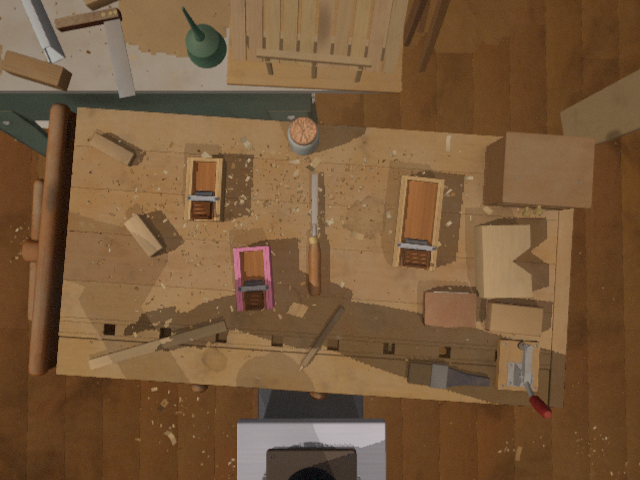

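The top view shows three boxes: a pale long one at (418,222), a pale short one at (204,190), and a pink one at (253,278). The pale box at (418,222) is the longest. I'll check it in an enlarged crop and measure it.

Run:
```python
from h import *
c=dict(np.load("top0.npz"));s=dict(np.load("scene0.npz"))
a=cv2.resize(c["img"][165:280,380:460],None,fx=5,fy=5,interpolation=cv2.INTER_CUBIC)
b=cv2.resize(s["img"][150:230,300:410],None,fx=3.6,fy=3.6,interpolation=cv2.INTER_CUBIC)
o=np.zeros((576,800,3),np.uint8);o[:575,:400]=a;o[:b.shape[0],402:402+b.shape[1]]=b[:,:398]
cv2.imwrite("pics/crop.png",o[...,::-1])
P=pts(c)
for u in(416,):
  for v in range(172,280,3): print(v,P[v,u].round(4))
for v in(262,255): print(v,[ (u,P[v,u].round(3).tolist()) for u in range(392,446,3)])
```

```text
172 [ 0.6882 -0.2301 -0.0033]
175 [ 0.6814 -0.2296 -0.001 ]
178 [ 0.6674 -0.218   0.0533]
181 [ 0.6625 -0.2201  0.0435]
184 [ 0.6558 -0.2194  0.0465]
187 [ 0.6497 -0.2196  0.0455]
190 [ 0.6436 -0.2198  0.044 ]
193 [ 0.6374 -0.22    0.0431]
196 [ 0.6309 -0.2194  0.0459]
199 [ 0.6245 -0.2189  0.0479]
202 [ 0.6186 -0.2197  0.0437]
205 [ 0.6123 -0.2194  0.045 ]
208 [ 0.6061 -0.2197  0.0435]
211 [ 0.5999 -0.2196  0.0437]
214 [ 0.5935 -0.2193  0.0449]
217 [ 0.5871 -0.2186  0.0481]
220 [ 0.5813 -0.2202  0.0404]
223 [ 0.5749 -0.2194  0.0441]
226 [ 0.5688 -0.2201  0.0406]
229 [ 0.5625 -0.2197  0.0423]
232 [ 0.5563 -0.22    0.0406]
235 [ 0.55   -0.2193  0.0435]
238 [ 0.5437 -0.2193  0.0438]
241 [ 0.5374 -0.2174  0.0523]
244 [ 0.5313 -0.2191  0.0441]
247 [ 0.5251 -0.2174  0.052 ]
250 [ 0.5188 -0.219   0.0442]
253 [ 0.5128 -0.2153  0.0617]
256 [ 0.5067 -0.2153  0.0612]
259 [ 0.5006 -0.2155  0.0603]
262 [ 0.4945 -0.2153  0.0609]
265 [ 0.4884 -0.2151  0.0616]
268 [ 0.4825 -0.214   0.0667]
271 [ 4.732e-01 -2.280e-01  1.000e-04]
274 [ 0.4669 -0.2274  0.0028]
277 [ 0.4602 -0.2286 -0.0027]
262 [(392, 
[... 410 characters left out ...]
0.248, 0.05]), (434, [0.494, -0.254, 0.054]), (437, [0.493, -0.274, -0.002]), (440, [0.492, -0.281, -0.005]), (443, [0.493, -0.287, -0.002])]
255 [(392, [0.508, -0.17, 0.037]), (395, [0.509, -0.174, 0.052]), (398, [0.509, -0.181, 0.047]), (401, [0.508, -0.188, 0.043]), (404, [0.509, -0.192, 0.056]), (407, [0.509, -0.197, 0.06]), (410, [0.509, -0.203, 0.062]), (413, [0.509, -0.208, 0.066]), (416, [0.509, -0.216, 0.059]), (419, [0.509, -0.221, 0.063]), (422, [0.509, -0.227, 0.062]), (425, [0.509, -0.234, 0.061]), (428, [0.509, -0.243, 0.047]), (431, [0.509, -0.249, 0.05]), (434, [0.509, -0.255, 0.05]), (437, [0.508, -0.274, -0.003]), (440, [0.508, -0.28, 0.001]), (443, [0.508, -0.286, 0.002])]
```

View pics/crop.png

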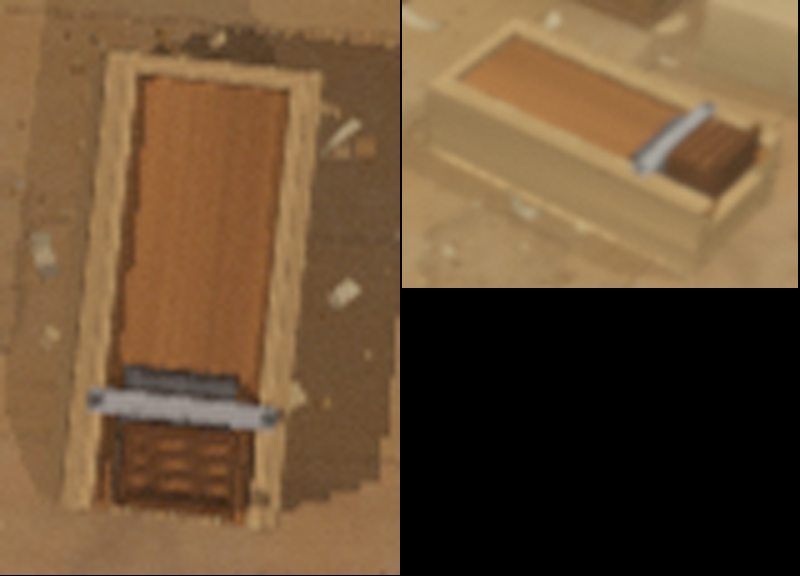

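Run:
```python
from h import *
c=dict(np.load("top0.npz"));s=dict(np.load("scene0.npz"))
q=[(112,55),(320,72),(275,525),(65,508)]
R=[ray(c,380+(a-2)/5,165+(b-2)/5,.052)[:2] for a,b in q]
R=np.array(R);print(R.round(4), [np.linalg.norm(R[i]-R[i-3]).round(4) for i in range(4)])
ctr=R.mean(0); ax=(R[3]+R[2]-R[0]-R[1]);ax/=np.linalg.norm(ax); print("ctr",ctr,"open dir",ax,np.degrees(np.arctan2(ax[1],ax[0])),"pad",ctr+.072*ax)
# bench/box top mask by depth, minAreaRect
for n,d in(("top",c),("scene",s)):
    P=pts(d)
    m=(P[...,2]>.035)&(P[...,2]<.08)&(np.hypot(P[...,0]-ctr[0],P[...,1]-ctr[1])<.12)
    r=cv2.minAreaRect(P[m][:,:2].astype(np.float32)); print(n,m.sum(),r)
    hsv=cv2.cvtColor(d["img"],cv2.COLOR_RGB2HSV)
    dk=m&(P[...,2]>.057)&(hsv[...,2]<130)
    r=P[dk];al=(r[:,:2]-ctr)@ax; la=(r[:,:2]-ctr)@np.array([-ax[1],ax[0]])
    k=al>.04
    print(n,"pad",k.sum(),np.percentile(al[k],[1,50,99]),np.percentile(la[k],[1,50,99]),np.percentile(r[k,2],[5,50,95]))
    bl=m&(hsv[...,1]<60)&(hsv[...,2]>90); r=P[bl]; print("bar",len(r),np.median((r[:,:2]-ctr)@ax),np.median(r[:,2]))
```

```text
[[ 0.6725 -0.1894]
 [ 0.6655 -0.2754]
 [ 0.4786 -0.2554]
 [ 0.4856 -0.169 ]] [np.float64(0.0863), np.float64(0.188), np.float64(0.0867), np.float64(0.188)]
ctr [ 0.57557235 -0.22228372] open dir [-0.99420911  0.10746273] 173.83092629526155 pad [ 0.5039893 -0.2145464]
top 4045 ((0.5750935673713684, -0.2225748896598816), (0.09171976894140244, 0.1900743842124939), 83.49153137207031)
top pad 380 [0.05786526 0.07517033 0.09196671] [-0.02311788 -0.00053081  0.02242385] [0.05789906 0.06132557 0.068819  ]
bar 214 0.048749426443600224 0.05282947223753465
scene 2892 ((0.5723379850387573, -0.22147610783576965), (0.09464292228221893, 0.19242700934410095), 83.71028137207031)
scene pad 253 [0.06221547 0.08161686 0.09673607] [-0.02484058 -0.00718552  0.01656128] [0.05836829 0.06223492 0.06941642]
bar 146 0.05152145224044247 0.053253521202052234
```

The long box measures 190x91 mm, its top and bar heights check out, and the pad centroid sits where it should. The pad is at about (0.503, -0.2145), opening towards (-0.994, 0.109). Next I'll work out the approach in tool axes.

```bash
cat >> h.py <<'E'
from scipy.spatial.transform import Rotation as Ro
AX=np.array([-.994,.110,0]);AX/=np.linalg.norm(AX); PAD=np.array([.5035,-.2146,.062])
def target_R(cur):
    best=None
    for sg in(1,-1):
        x=np.array([0,0,-1.]);z=sg*AX;y=np.cross(z,x)
        r=Ro.from_matrix(np.stack([x,y,z],1)); d=(cur.inv()*r).as_rotvec()
        if best is None or np.linalg.norm(d)<np.linalg.norm(best): best=d
    return best
def plan(*tg):
    s=ctrl.get_state(); cur=Ro.from_quat(s["tcp_rot"])
    print("pos",s["eef_pos"].round(4),"F",s["contact_force"].round(2),"t",s["time"],"q",s["qpos"].round(2),"op",round(s["opening"],3))
    print(cur.as_matrix().round(3).tolist())
    print("dr",target_R(cur).round(4))
    for t in tg: print(t,"->",cur.inv().apply(np.array(t)-s["eef_pos"]).round(4))
    rel=s["eef_pos"]-PAD; print("rel along open",(rel@AX).round(4),"lat",(rel@np.array([-AX[1],AX[0],0])).round(4),"z",rel[2].round(4))
E
python3 - <<'E'
from h import *
plan([.5,.3,.2],[*(PAD+.0015*AX)[:2],.2],[*(PAD+.0015*AX)[:2],.085])
E
```

```text
pos [0.2436 0.6289 0.2301] F [ 0.09  0.01 -1.02] t 0.1 q [ 1.05  0.29  1.58  0.    1.28 -0.15] op 0.998
[[-0.001, 0.361, 0.932], [-0.002, 0.932, -0.361], [-1.0, -0.002, -0.0]]
dr [-0.2595 -0.0006  0.002 ]
[0.5, 0.3, 0.2] -> [ 0.0304 -0.2139  0.3579]
[np.float64(0.5020091013776595), np.float64(-0.2144350112188557), 0.2] -> [ 0.0314 -0.6929  0.5457]
[np.float64(0.5020091013776595), np.float64(-0.2144350112188557), 0.085] -> [ 0.1464 -0.6926  0.5457]
rel along open 0.3511 lat -0.8098 z 0.1681
```

Request:
play_rows --claw '[255,255,255,255,255,255,255,255,255,255,255,255,255,255,255,255,255,255,255,255]' --travel '[[0.03,-0.214,0.358],[0.03,-0.214,0.358],[0.03,-0.214,0.358],[0.03,-0.214,0.358],[0.03,-0.214,0.358],[0.03,-0.214,0.358],[0.03,-0.214,0.358],[0.03,-0.214,0.358],[0.03,-0.693,0.546],[0.03,-0.693,0.546],[0.03,-0.693,0.546],[0.03,-0.693,0.546],[0.03,-0.693,0.546],[0.03,-0.693,0.546],[0.03,-0.693,0.546],[0.03,-0.693,0.546],[0.03,-0.693,0.546],[0.03,-0.693,0.546],[0.03,-0.693,0.546],[0.03,-0.693,0.546]]' --dr '[[-0.26,0,0.002],[-0.26,0,0.002],[-0.26,0,0.002],[-0.26,0,0.002],[-0.26,0,0.002],[-0.26,0,0.002],[-0.26,0,0.002],[-0.26,0,0.002],[-0.26,0,0.002],[-0.26,0,0.002],[-0.26,0,0.002],[-0.26,0,0.002],[-0.26,0,0.002],[-0.26,0,0.002],[-0.26,0,0.002],[-0.26,0,0.002],[-0.26,0,0.002],[-0.26,0,0.002],[-0.26,0,0.002],[-0.26,0,0.002]]'

```text
time: 2.1
eef_pos: [0.5018, -0.2183, 0.201]
tcp_rot: [0.04, 0.706, -0.041, 0.706]
contact_force: [-0.8, 0.6, 0.1]
opening: 0.002
```

Run:
```python
from h import *
plan([*(PAD+.0015*AX)[:2],.075])
```

```text
pos [ 0.5018 -0.2183  0.201 ] F [-0.75  0.58  0.1 ] t 2.1 q [-0.6   0.03  1.92 -0.    1.19 -2.05] op 0.002
[[-0.001, 0.114, 0.993], [-0.001, 0.993, -0.114], [-1.0, -0.001, -0.001]]
dr [-0.0045 -0.001   0.0007]
[np.float64(0.5020091013776595), np.float64(-0.2144350112188557), 0.075] -> [ 1.26e-01  3.90e-03 -1.00e-04]
rel along open 0.0013 lat 0.0038 z 0.139
```

Request:
play_rows --claw '[255,255,255,255,255,255]' --travel '[[0.04,0.004,0.001],[0.08,0.004,0.001],[0.11,0.004,0.001],[0.124,0.004,0.001],[0.127,0.004,0.001],[0.127,0.004,0.001]]' --dr '[[-0.004,0,0],[-0.004,0,0],[-0.004,0,0],[-0.004,0,0],[-0.004,0,0],[-0.004,0,0]]'

```text
time: 2.7
eef_pos: [0.5036, -0.2143, 0.0746]
tcp_rot: [0.039, 0.706, -0.039, 0.706]
contact_force: [-0.9, -0.3, 0.4]
opening: 0.004
```

Run:
```python
from h import *
plan([*PAD[:2],.064])
c=cam("scene"); i=cv2.resize(c["img"][120:230,300:440],None,fx=5,fy=5,interpolation=cv2.INTER_CUBIC)
cv2.imwrite("pics/s1.png",i[...,::-1])
```

```text
pos [ 0.5036 -0.2143  0.0746] F [-0.9  -0.28  0.38] t 2.7 q [-0.59  0.19  2.   -0.    0.95 -2.05] op 0.004
[[-0.0, 0.11, 0.994], [-0.001, 0.994, -0.11], [-1.0, -0.001, -0.0]]
dr [ 0.0001 -0.0003  0.0009]
[np.float64(0.5035), np.float64(-0.2146), 0.064] -> [ 0.0106 -0.0003 -0.0001]
rel along open -0.0001 lat -0.0003 z 0.0126
```

View pics/s1.png

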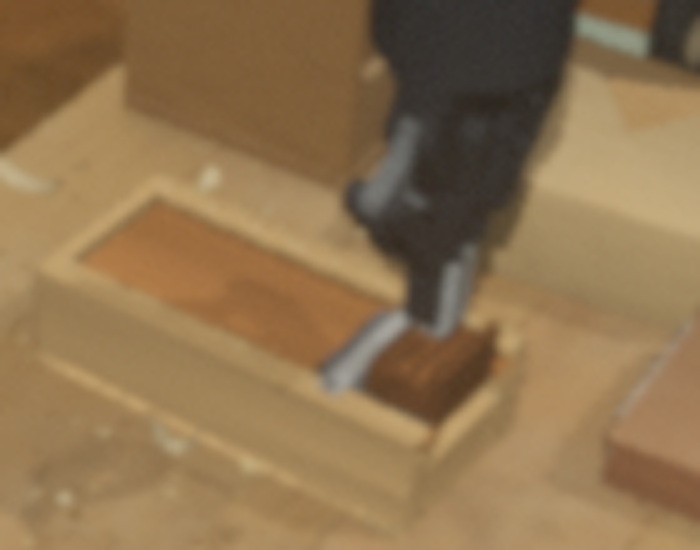

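The crop shows the shut fingertips at (435,325), over the thumb-piece and between the bar and the lip. I'll press down in small steps.

Request:
play_rows --claw '[255,255,255,255,255,255]' --travel '[[0.006,0,0],[0.011,0,0],[0.014,0,0],[0.016,0,0],[0.0175,0,0],[0.0175,0,0]]' --dr '[[0,0,0],[0,0,0],[0,0,0],[0,0,0],[0,0,0],[0,0,0]]'

```text
time: 3.35
eef_pos: [0.5044, -0.215, 0.0584]
tcp_rot: [0.038, 0.705, -0.04, 0.707]
contact_force: [-0.8, 0.6, 4.1]
opening: 0.001
```

Request:
play_rows --claw '[255,255,255,255]' --travel '[[0.0015,0,0],[0.003,0,0],[0.0035,0,0],[0.0035,0,0]]' --dr '[[0,0,0],[0,0,0],[0,0,0],[0,0,0]]'

```text
time: 3.75
eef_pos: [0.5044, -0.2151, 0.0551]
tcp_rot: [0.038, 0.706, -0.04, 0.707]
contact_force: [-2.1, 1.0, 6.0]
opening: 0.003
```

Run:
```python
from h import *
p=ctrl.get_state()["eef_pos"]
plan(*[[*(PAD+d*AX)[:2],.0552] for d in(.01,.03,.08,.084)])
```

```text
pos [ 0.5044 -0.2151  0.0551] F [-2.11  1.04  5.96] t 3.75 q [-0.59  0.23  2.01 -0.    0.91 -2.05] op 0.003
[[0.001, 0.11, 0.994], [-0.002, 0.994, -0.11], [-1.0, -0.002, 0.001]]
dr [0.     0.0015 0.002 ]
[np.float64(0.49356067585106395), np.float64(-0.21350007479237126), 0.0552] -> [-0.0001  0.0003 -0.011 ]
[np.float64(0.4736820275531919), np.float64(-0.2113002243771138), 0.0552] -> [-0.0001  0.0004 -0.031 ]
[np.float64(0.4239854068085117), np.float64(-0.20580059833897013), 0.0552] -> [-0.0002  0.0004 -0.081 ]
[np.float64(0.42000967714893733), np.float64(-0.20536062825591864), 0.0552] -> [-0.0002  0.0004 -0.085 ]
rel along open -0.001 lat 0.0003 z -0.0069
```

Request:
play_rows --claw '[255,255,255,255,255,255,255,255,255,255]' --travel '[[0,0,-0.003],[0,0,-0.006],[0,0,-0.009],[0,0,-0.012],[0,0,-0.015],[0,0,-0.019],[0,0,-0.023],[0,0,-0.027],[0,0,-0.031],[0,0,-0.031]]' --dr '[[0,0,0],[0,0,0],[0,0,0],[0,0,0],[0,0,0],[0,0,0],[0,0,0],[0,0,0],[0,0,0],[0,0,0]]'

```text
time: 4.75
eef_pos: [0.4743, -0.2117, 0.0557]
tcp_rot: [0.038, 0.705, -0.04, 0.707]
contact_force: [0.4, 2.3, 5.4]
opening: -0.002
```

Run:
```python
from h import *
plan(*[[*(PAD+d*AX)[:2],.0552] for d in(.08,.084,.088)])
c=cam("scene"); i=cv2.resize(c["img"][120:230,300:440],None,fx=5,fy=5,interpolation=cv2.INTER_CUBIC)
cv2.imwrite("pics/s2.png",i[...,::-1])
```

```text
pos [ 0.4743 -0.2117  0.0557] F [0.43 2.3  5.42] t 4.75 q [-0.62  0.17  2.08 -0.    0.89 -2.08] op -0.002
[[0.004, 0.11, 0.994], [-0.003, 0.994, -0.11], [-1.0, -0.002, 0.004]]
dr [-0.0004  0.0038  0.0023]
[np.float64(0.4239854068085117), np.float64(-0.20580059833897013), 0.0552] -> [ 0.0003  0.0003 -0.0506]
[np.float64(0.42000967714893733), np.float64(-0.20536062825591864), 0.0552] -> [ 0.0003  0.0003 -0.0546]
[np.float64(0.4160339474893629), np.float64(-0.20492065817286714), 0.0552] -> [ 0.0003  0.0003 -0.0586]
rel along open 0.0294 lat 0.0004 z -0.0063
```

View pics/s2.png

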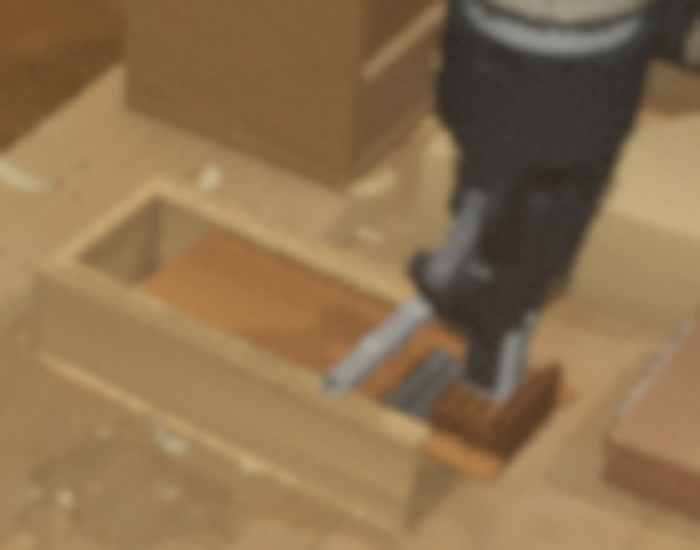

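The cover has unlatched and opened roughly 25 mm: a gap shows at (150,230) and the tooth is past the bar. I'll carry on to the stop.

Request:
play_rows --claw '[255,255,255,255,255,255,255,255,255,255,255,255,255]' --travel '[[0.0003,0,-0.005],[0.0003,0,-0.01],[0.0003,0,-0.015],[0.0003,0,-0.02],[0.0003,0,-0.025],[0.0003,0,-0.03],[0.0003,0,-0.035],[0.0003,0,-0.04],[0.0003,0,-0.044],[0.0003,0,-0.047],[0.0003,0,-0.05],[0.0003,0,-0.052],[0.0003,0,-0.052]]' --dr '[[0,0,0],[0,0,0],[0,0,0],[0,0,0],[0,0,0],[0,0,0],[0,0,0],[0,0,0],[0,0,0],[0,0,0],[0,0,0],[0,0,0],[0,0,0]]'

```text
time: 6.1
eef_pos: [0.4235, -0.2065, 0.0559]
tcp_rot: [0.038, 0.704, -0.041, 0.708]
contact_force: [2.7, 1.7, 4.7]
opening: 0.002
```

Run:
```python
from h import *
plan()
c=cam("scene"); i=cv2.resize(c["img"][120:230,300:440],None,fx=5,fy=5,interpolation=cv2.INTER_CUBIC)
cv2.imwrite("pics/s3.png",i[...,::-1])
```

```text
pos [ 0.4235 -0.2065  0.0559] F [2.67 1.73 4.73] t 6.1 q [-0.67  0.06  2.19  0.    0.88 -2.13] op 0.002
[[0.006, 0.111, 0.994], [-0.004, 0.994, -0.111], [-1.0, -0.003, 0.007]]
dr [-0.001   0.0069  0.0033]
rel along open 0.0804 lat 0.0008 z -0.0061
```

View pics/s3.png

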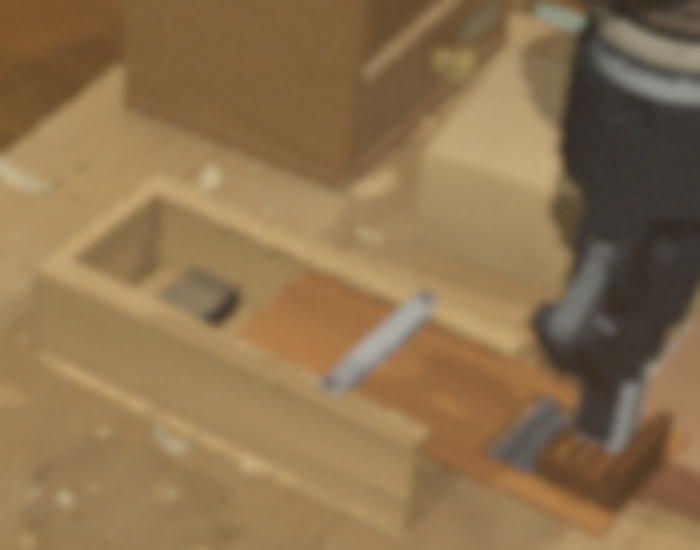

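The oilstone is showing at (200,295). The sideways force is still friction-sized, so the cover isn't at its stop yet. I'll push on in small steps.

Request:
play_rows --claw '[255,255,255,255,255]' --travel '[[0,0,-0.0015],[0,0,-0.003],[0,0,-0.0045],[0,0,-0.0055],[0,0,-0.0055]]' --dr '[[0,0,0],[0,0,0],[0,0,0],[0,0,0],[0,0,0]]'

```text
time: 6.65
eef_pos: [0.4198, -0.2069, 0.0569]
tcp_rot: [0.038, 0.702, -0.042, 0.71]
contact_force: [6.2, 0.7, 5.0]
opening: 0.001
```

Request:
play_rows --claw '[255,255,255,255]' --travel '[[0.001,0,-0.002],[0.001,0,-0.004],[0.001,0,-0.005],[0.001,0,-0.005]]' --dr '[[0,0,0],[0,0,0],[0,0,0],[0,0,0]]'

```text
time: 7.05
eef_pos: [0.4194, -0.2073, 0.0578]
tcp_rot: [0.038, 0.697, -0.044, 0.715]
contact_force: [14.8, 3.3, 3.7]
opening: 0.001
```

Run:
```python
from h import *
plan()
```

```text
pos [ 0.4194 -0.2073  0.0578] F [14.82  3.3   3.68] t 7.05 q [-0.68  0.04  2.21  0.01  0.87 -2.14] op 0.001
[[0.024, 0.115, 0.993], [-0.01, 0.993, -0.115], [-1.0, -0.007, 0.025]]
dr [-0.0053  0.0253  0.0068]
rel along open 0.0844 lat 0.002 z -0.0042
```

The force is up to 15 N with no motion, at 84.4 mm of tool travel (4 mm gap plus 80), so the cover is at its stop. I'll lift straight off.

Request:
play_rows --claw '[255,255,255,255,255,255,255,255,255]' --travel '[[-0.002,0,0],[-0.004,0,0],[-0.008,0,0.0005],[-0.016,0,0.001],[-0.03,0,0.001],[-0.06,0,0.001],[-0.1,0,0.002],[-0.13,0,0.002],[-0.13,0,0.002]]' --dr '[[0,0,0],[0,0,0],[0,0,0],[0,0,0],[0,0,0],[0,0,0],[0,0,0],[0,0,0],[0,0,0]]'

```text
time: 7.95
eef_pos: [0.4186, -0.2077, 0.1914]
tcp_rot: [0.036, 0.696, -0.045, 0.716]
contact_force: [0.8, -0.9, 0.7]
opening: -0.001
```

Run:
```python
from h import *
plan([.5,.05,.22])
c=cam("scene"); i=cv2.resize(c["img"][120:230,300:440],None,fx=5,fy=5,interpolation=cv2.INTER_CUBIC)
cv2.imwrite("pics/s4.png",i[...,::-1])
P=pts(c)
hsv=cv2.cvtColor(c["img"],cv2.COLOR_RGB2HSV)
al=(P[...,:2]-PAD[:2])@AX[:2]; la=(P[...,:2]-PAD[:2])@np.array([-AX[1],AX[0]])
m=(P[...,2]>.056)&(P[...,2]<.075)&(abs(la)<.035)&(al>.03)&(al<.12)&(hsv[...,2]<130)
print(m.sum(),np.percentile(al[m],[1,50,99]),np.median(P[m][:,2]))
```

```text
pos [ 0.4186 -0.2077  0.1914] F [ 0.83 -0.94  0.73] t 7.95 q [-0.68 -0.17  2.13  0.01  1.15 -2.14] op -0.001
[[0.027, 0.115, 0.993], [-0.014, 0.993, -0.115], [-1.0, -0.011, 0.028]]
dr [-0.005   0.0283  0.011 ]
[0.5, 0.05, 0.22] -> [-0.03   0.265  0.052]
rel along open 0.0851 lat 0.0024 z 0.1294
289 [0.06873484 0.08907639 0.10403522] 0.061958482184615526
```

View pics/s4.png

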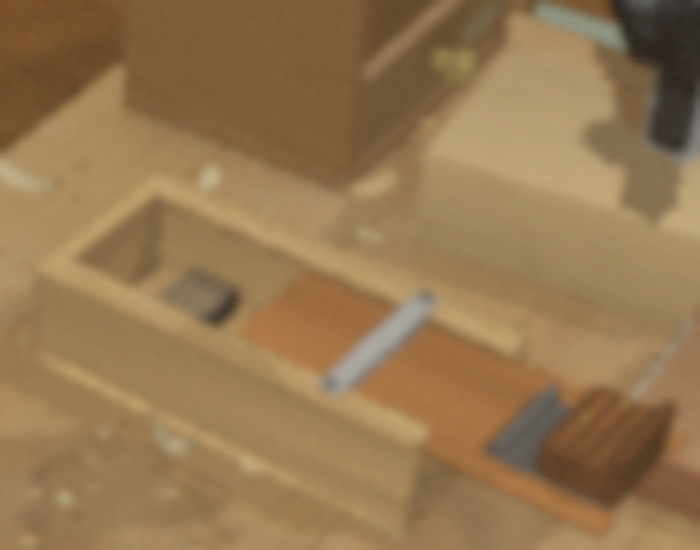

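Request:
play_rows --claw '[255,255,255,255,255,255,255,255,255]' --travel '[[-0.03,0.04,0.01],[-0.03,0.08,0.02],[-0.03,0.12,0.03],[-0.03,0.16,0.03],[-0.03,0.2,0.04],[-0.03,0.24,0.05],[-0.03,0.26,0.05],[-0.03,0.26,0.05],[-0.03,0.26,0.05]]' --dr '[[0,0,0],[0,0,0],[0,0,0],[0,0,0],[0,0,0],[0,0,0],[0,0,0],[0,0,0],[0,0,0]]'

```text
time: 8.9
eef_pos: [0.4949, 0.0459, 0.2153]
tcp_rot: [0.037, 0.699, -0.044, 0.713]
contact_force: [-0.1, -1.0, -0.1]
opening: -0.005
```

Run:
```python
from h import *
plan()
c=cam("top"); cv2.imwrite("pics/top1.png",c["img"][...,::-1])
P0=pts(dict(np.load("top0.npz")));i0=np.load("top0.npz")["img"]
for P,img in((P0,i0),(pts(c),c["img"])):
    v=cv2.cvtColor(img,cv2.COLOR_RGB2HSV)[...,2]
    al=(P[...,:2]-PAD[:2])@AX[:2]; la=(P[...,:2]-PAD[:2])@np.array([-AX[1],AX[0]])
    m=(P[...,2]>.056)&(P[...,2]<.075)&(abs(la)<.03)&(al>-.02)&(al<.12)&(v<130)
    print(m.sum(),np.percentile(al[m],[1,50,99]),np.median(P[m][:,2]))
```

```text
pos [0.4949 0.0459 0.2153] F [-0.12 -0.95 -0.11] t 8.9 q [-0.11 -0.11  2.03 -0.01  1.2  -1.56] op -0.005
[[0.018, 0.114, 0.993], [-0.012, 0.993, -0.114], [-1.0, -0.01, 0.02]]
dr [-0.0041  0.0197  0.0097]
rel along open 0.0372 lat -0.258 z 0.1533
391 [-0.01508339  0.0025763   0.01953063] 0.061281221642276895
389 [0.06534185 0.08288971 0.0996235 ] 0.06132376793058136
```

View pics/top1.png

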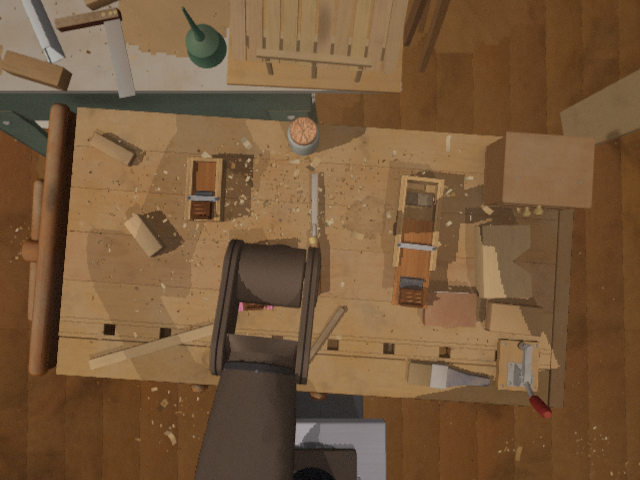

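The pad has moved 80.3 mm in the top view and its top is back up at about 61 mm. The long box at (415,240) is open with the stone showing at (420,199). The short box at (204,190) is still shut and the arm is clear of everything, so I'm handing in.

```bash
python3 -c "
from plant import ctrl
print(ctrl.sign_off())"
```

```text
the job is handed in; nothing more can be done
None
```

The longer box is open to its stop, with the oilstone in view, and the job was handed in at about 9 s of the 32 s allowed. I pressed its thumb-piece down about 7 mm with the shut fingertips (6 N). I held it down while sliding the cover towards the thumb-piece's end until it met the stop, then lifted straight off and moved clear.

- **Cover travel:** the top view shows the pad moved 80.3 mm. The scene camera gave about 79 mm, which agrees within calibration.
- **Force:** at the stop the wrist force was about 15 N with no further motion. After moving clear it read about 1 N, which is sensor noise.
- **Thumb-piece:** it sprang back up, with its top at about 61 mm.
- **Other boxes:** I never touched the shorter box, and it still looks shut. I kept well above the pink look-alike, but the arm hid most of it in the last picture.

No check failed. During the last push at the stop, the tool tilted about 1.4° and the fingertips rode up about 2 mm. The cover was already open by then, so this didn't matter.

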